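# Tip the baking-mix carton onto the roll-out tray and stow it under the riser

### The job

The tall baking-mix carton does not fit upright in the low space under the riser. With its foot blocked by the edge of the roll-out tray, tip it over so that it lies flat on its plain back on the tray, printed front up, not hanging over the tray's sides, and then push the tray fully home under the riser. Leave the other kitchen things standing where they are.

Things in the scene. Friction and masses are not known exactly. Their poses are not given: they have to be found in the camera images.
- carton_center (a point): Centre of the tall loose carton (0.4-0.8 kg): 160 mm wide (its x), 90 deep (y), 230 tall (z, up at the start); the point is 115 mm above its underside. It stands on the counter 10 to 80 mm outside the tray's edge, printed front to its -y, plain back to +y facing the tray, within 10 degrees of square. Too big to grip. Tipped about 22 degrees it passes its balance and falls by itself.
- tray_edge (a point): Middle of the outer edge of the steel roll-out tray, on its top, 14 mm above the counter; moves with the tray. Tray 300 mm wide (x, 150 each side), 260 long along +y (towards and under the riser), z up. No lip at this edge or the sides, an 18 mm lip at the far end. The edge is a step that blocks the carton's foot; tipped over it, the carton lies with 10 to 40 mm of its bottom end past the edge.
- tray_handle (a point): On the axis of the tray's upright black handle, 60 mm above the counter. The handle is a post 24 mm wide (tray x), 14 mm thick (tray y), its top 85 mm above the counter; it stands 63 mm outside the tray's edge and 132 mm to the -x side of the edge's middle, joined to the tray by a low flat strip. Push it along the tray's +y to slide the tray in. Axes as the tray's.
- tray (a joint): Travel of the tray in m: 0 is fully pulled out, 0.25 is fully home at its end stop; it starts between 0 and 0.02 and moves along the tray's +y. Its slide has about 6 N of friction and stays where it is left.
- riser: Fixed wooden riser on steel legs over the tray, 400 mm wide (x), 300 deep (y), top 153 mm and underside 135 mm above the counter. Origin on the counter at the middle of its open mouth; +y points inwards, axes parallel to the tray's. With the tray fully out its edge is 260 mm outside the mouth, home 10 mm outside. Legs bound the mouth 174 mm either side of the middle.
- canister: Steel canister, 70 mm across, 130 mm tall, standing to the carton's +x side. Origin under its centre. Leave alone.
- bowl: White bowl, 140 mm across, 65 mm tall, standing on top of the riser. Origin under its centre. Leave alone.
- mug: White mug, 76 mm across, 85 mm tall, on the counter on the robot's (-x) side of the riser. Origin under its centre. Leave alone.
- shaker: Small steel shaker, 44 mm across, 90 mm tall, standing beside the tray on its +x side. Origin under its centre. Leave alone.
- packet: Small carton 70 x 50 x 110 mm standing on top of the riser. Origin under its centre. Leave alone.
- jar: Glass jar 70 mm across, 110 mm tall, standing on top of the riser. Origin under its centre. Leave alone.

How it is judged (in metres and radians):
On the way:
1. the carton lies flat on its back on the tray (angle between carton_center's own y axis and vertical above 3 rad and z of carton_center in the frame of tray_edge between 0.035 and 0.055 m and x of carton_center in the frame of tray_edge between -0.055 and 0.055 m and y of carton_center in the frame of tray_edge between 0.06 and 0.15 m and linear speed of carton below 0.02 m/s), for 0.2 s.
At the end, for the whole second after the job is handed in: The carton lies on its back, printed front up, within 8 degrees of flat on the tray, its centre within 55 mm of the tray's middle line and 60 to 150 mm inside the tray's edge, at rest; and the tray is home to within 12 mm of its end stop (all of step 1 and value of joint tray above 0.238 m); the robot touches nothing.
It fails at once if another kitchen thing is shifted more than 40 mm (distance of any of canister, bowl, mug, shaker, packet, jar from where it was at the start of the episode above 0.04 m).
It fails at once if another kitchen thing is knocked over (angle between any of canister, bowl, mug, shaker, packet, jar's own z axis and vertical above 0.6 rad).
It also fails if it takes over 64 s, if anything falls off the work surface, if the arm or the gripper's body presses on something with over 40 N, if the wrist force passes 120 N, or if a joint passes its speed limit or range.

### The arm

A 6-joint arm with a two-finger parallel gripper is mounted at the origin on the work surface. World frame = base frame: x ahead of the robot, y to its left, z up, the work surface at z = 0. Lengths are in mm, angles in rad, forces in N, time in s.
With the tool pointing down it reaches from about 350 to 875 mm from the base axis. Payload 4.2 kg.
Tool frame: the origin (TCP) lies midway between the tips of the shut fingers; the grasp point (between the pads) lies 19 mm behind it; z points along the fingers, y is the direction in which the jaws open and shut (so a half turn about z gives the same grasp; the last joint's range is limited). The gripper opens to 85 mm and grips with 20 to 120 N. Pads are 22 mm wide; open, the fingers measure 114 mm over their backs; the gripper's body (76 mm by 85 mm) begins 54 mm behind the grasp point. The pads swing forward as they close: fully open they stand 13 mm farther back than shut.
Start: joints at [-0.963, 0.385, 0.008, 0, -1.194, -0.259], TCP at [213.621, -587.337, 231.312] pointing down, gripper open.
Joint ranges: [-3.14, 3.14], [-1.21, 2.06], [-1.07, 1.41], [-3.16, 2.05], [-2.99, -0.16], [-3.1, 3.1]. Speed limits (rad/s): [2.79, 2.79, 3.14, 3.14, 3.14, 3.14].

### API

Orientations are given as a unit quaternion [x, y, z, w].
In Python, from bench import arm, eyes, nets gives the robot as it stands.
- The arm moves only by the tool jog_arm, never from a script. Its argument "rows" is a list of rows, each a list of 3 entries, a list of its own where there are three numbers: the shift along the tool's x, y, z in cm, then the turn, a rotation vector about the tool's x, y, z in degrees, then the finger opening in cm, from 0 to 8.54. In form: [[[x, y, z], [ax, ay, az], jaw], ...]. A call has 1 to 10 rows; each row shifts and turns the commanded pose from where the row before left it, along the tool's axes as they then stand; what a row does not reach is not made up. A row lasts 1/8 s, in which the tool goes at most 62.5 mm and 10.7 degrees, less where a joint would pass 70% of its speed; a pose out of reach is approached as far as the arm can. A call with a gripper value outside its range is refused whole. The fingers move at their own pace and stop on an object; the grip force is fixed at half the most. Time passes only in rows, so rows that do not move let the fingers close. It gives the time, the measured TCP pose, the force and the opening at its end, in the units of the state.
- arm.read_state(): the state, without advancing time (a new reading comes with each control period).
- eyes.get_image(name): name is "side" or "top"; returns the picture (480x640x3 uint8, red, green, blue); there is no depth.
- eyes.camera_model(name): a dict with "K" (3x3 intrinsics, pixels), "rvec" (rotation vector, rad) and "tvec" (3), from world to camera coordinates, as OpenCV has them. Camera axes: x right, y down, z forward; pixel columns grow to the right and rows downward; lengths in mm; the calibration is good to about 2 mm. A picture is of the moment at which its call begins. camera_model takes no time and is no camera call.
- arm.job_done(): hands the job in, once; it reports no verdict.
Trained networks look in the newest picture that a camera, given by its name, has taken for a name from the list of things; names that differ only in an ending like _2 or _b are one class to them, and where a whole thing is asked for, a point or a joint stands for the part that bears it (a point fixed in the world has none). Each returns a list of dicts, best first, with "conf" (0 to 1); they miss things now and then, are a little off and sometimes report something else, mostly with a low value. They report only what shows in the picture. A call takes as long as a camera call.
- nets.boxes_of(camera, name): "position" ([column, row] as shares, 0 to 1, of the picture: columns of its width, rows of its height, amid what is visible of it).
The state is a dict: "clock": time; "joints": joint angles; "joint_vel": joint speeds; "joint_efforts": joint torques, N m; "position": TCP position; "ee_rot": TCP orientation; "contact_force": force on the tool from outside, world axes, zero at the start; "wrist_torque": the same for the moment, N m; "gripper_width": finger opening in mm.
Only numpy, scipy, OpenCV 4.12 (cv2) and the standard library are available. Lean on these libraries where they do the work, as an engineer would, in place of code of your own. Each camera call takes 0.05 s, during which the arm holds its last target.

## Working session

There is one attempt and no reset: what is moved stays moved. The work goes in short steps, Python scripts to look and compute and a tool call to move; the robot and the scene stay as the last step left them, time stands still between calls to the robot, and variables do not carry over. Pictures are saved under pics/ and viewed, and the job is handed in when it is done.

Besides the shell and the picture viewer there is one more tool, called after "Emit:" as name(argument=value, ...), one argument or row to a line, values as JSON. jog_arm: Moves the arm, as the interface text tells. Its arguments: {"type":"object","properties":{"rows":{"type":"array","items":{"type":"array"}}},"required":["rows"]}

```bash
mkdir -p pics; cat > h.py <<'E'
from bench import arm, eyes, nets
import numpy as np, cv2
from scipy.spatial.transform import Rotation as R
def shot(cam,fn):
    im=eyes.get_image(cam); cv2.imwrite('pics/'+fn,im[:,:,::-1]); return im
def ray(cam,uv):
    m=eyes.camera_model(cam);K=np.array(m['K'],float);Rm=cv2.Rodrigues(np.array(m['rvec'],float))[0];t=np.array(m['tvec'],float).ravel()
    c=-Rm.T@t; d=Rm.T@np.linalg.inv(K)@np.array([uv[0],uv[1],1.]); return c,d
def onz(cam,uv,z):
    c,d=ray(cam,uv); return c+d*(z-c[2])/d[2]
def proj(cam,P):
    m=eyes.camera_model(cam)
    return cv2.projectPoints(np.array(P,float).reshape(-1,3),np.array(m['rvec'],float),np.array(m['tvec'],float),np.array(m['K'],float),None)[0].reshape(-1,2)
E
python3 - <<'E'
from h import *
for c in('side','top'):
    shot(c,c+'1.png'); print(c,ray(c,(320,240)))
    for n in ['carton_center','tray_edge','tray_handle','canister','mug','shaker','riser','jar','packet','bowl']:
        r=nets.boxes_of(c,n); print(n,[(round(q['conf'],2),round(q['position'][0]*640),round(q['position'][1]*480)) for q in r[:2]])
print(arm.read_state())
E
```

```text
side (array([1198.36906682,  251.40328933,  980.98560539]), array([-0.60524379, -0.13250079, -0.78506268]))
carton_center [(0.65, 156, 205), (0.65, 391, 200)]
tray_edge [(0.58, 242, 273)]
tray_handle [(0.96, 240, 269)]
canister [(0.91, 122, 281)]
mug [(0.72, 417, 202)]
shaker [(0.92, 215, 342), (0.37, 334, 294)]
riser [(0.78, 328, 259), (0.49, 122, 281)]
jar [(0.66, 389, 199)]
packet [(0.67, 414, 247)]
bowl [(0.78, 337, 294)]
top (array([ 476.23865304,   90.88085421, 1007.644981  ]), array([ 0.10638407,  0.01404968, -0.99428639]))
carton_center [(0.98, 512, 254)]
tray_edge [(0.83, 390, 251)]
tray_handle [(0.91, 390, 248)]
canister []
mug [(0.92, 236, 348)]
shaker [(0.56, 388, 160)]
riser [(0.63, 313, 239)]
jar [(0.91, 252, 294)]
packet [(0.92, 217, 228)]
bowl [(0.61, 512, 255), (0.58, 283, 160)]
{'clock': 1.1, 'joints': array([-9.63380957e-01,  3.84714853e-01,  7.88728979e-03,  6.21493831e-07,
       -1.19398762e+00, -2.58590192e-01]), 'joint_vel': array([ 0.00047228,  0.00155082, -0.00059567,  0.00010746, -0.00037739,
        0.00036005]), 'joint_efforts': array([ 2.00260897e-04, -3.92102337e+01,  1.88618553e+01,  4.19077948e+00,
       -4.25052585e-04,  5.39208997e-06]), 'position': array([ 213.63136109, -587.33271574,  231.29820918]), 'ee_rot': array([-1.73529781e-01,  9.84828622e-01,  8.43926630e-06, -4.21946175e-06]), 'contact_force': array([-0.37380803,  0.08947434,  0.76703302]), 'wrist_torque': array([ 0.01704209, -0.01611031, -0.08150918]), 'gripper_width': 85.61891999720565}
```

View pics/side1.png

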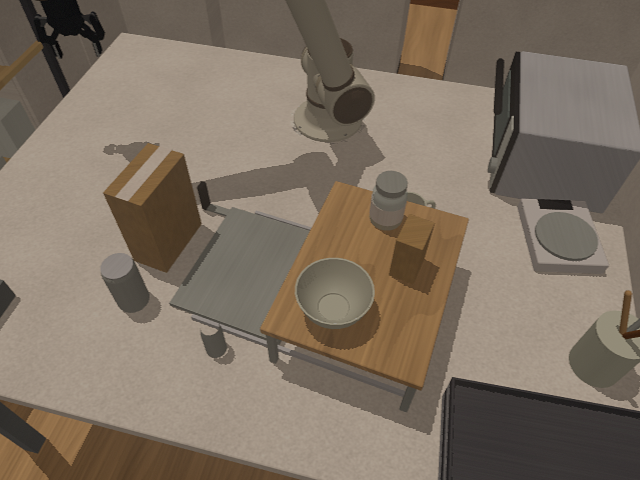

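View pics/top1.png

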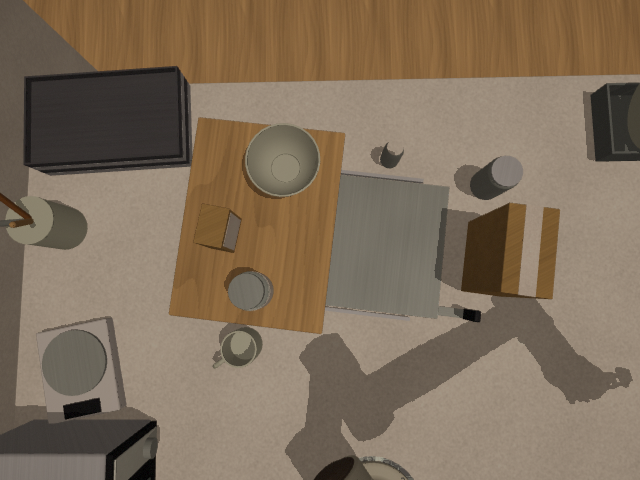

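```bash
python3 - <<'E'
import cv2
a=cv2.imread('pics/top1.png')[150:340,320:580]; cv2.imwrite('pics/tz.png',cv2.resize(a,None,fx=3,fy=3,interpolation=cv2.INTER_CUBIC))
a=cv2.imread('pics/side1.png')[130:340,90:350]; cv2.imwrite('pics/sz.png',cv2.resize(a,None,fx=2.8,fy=2.8,interpolation=cv2.INTER_CUBIC))
E
```

```text
(no output)
```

View pics/tz.png

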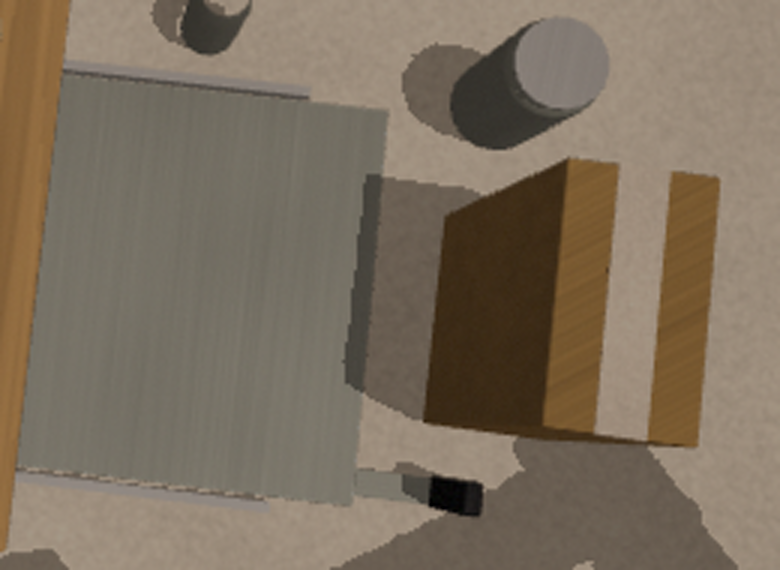

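View pics/sz.png

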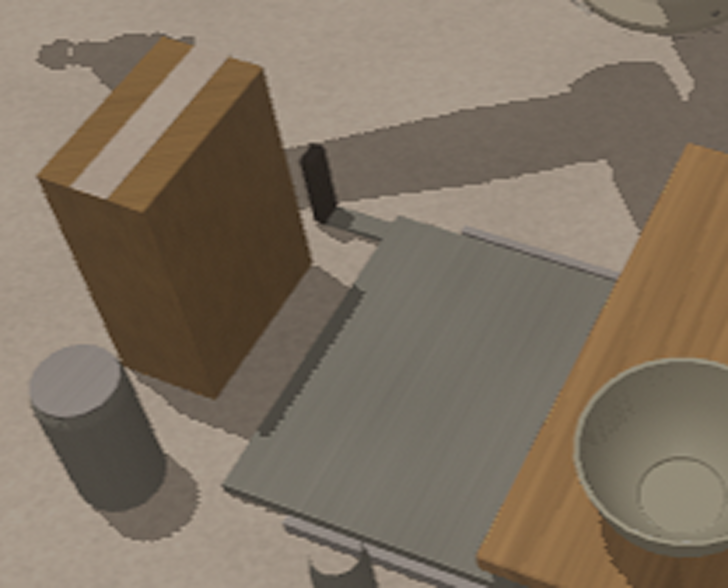

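```bash
python3 - <<'E'
from h import *
np.set_printoptions(precision=1,suppress=True)
T=lambda p:(p[0]/3+320-.3,p[1]/3+150-.3)
S=lambda p:(p[0]/2.8+90-.3,p[1]/2.8+130-.3)
print('top face',[onz('top',T(p),230)[:2] for p in [(570,158),(720,178),(697,446),(543,428)]])
print('botback',[onz('top',T(p),0)[:2] for p in [(445,213),(424,421)]])
print('side top',[onz('side',S(p),230)[:2] for p in [(145,212),(38,177),(165,37),(264,68)]])
print('side bot',[onz('side',S(p),0)[:2] for p in [(215,398),(311,263)]])
a=onz('top',T((388,110)),14);b=onz('top',T((353,505)),14);print('tray',a,b,(a+b)/2, np.linalg.norm(a-b))
a2=onz('side',S((223,487)),14);b2=onz('side',S((398,216)),14);print('trayside',a2,b2)
d=(a-b)/np.linalg.norm(a-b);y=np.array([-d[1],d[0],0]);m=(a+b)/2
print('x',d,'y',y,'yaw',np.degrees(np.arctan2(d[1],d[0])))
h=m-63*y-132*d; h[2]=85; print('handle',h, (proj('top',h)-[320,150])*3)
print('canister',onz('top',T((562,64)),130), 'shaker',onz('top',(390,150),90))
E
```

```text
top face [array([ 622.6, -234.9]), array([ 609.5, -321.5]), array([ 453.3, -298.3]), array([ 464.4, -211. ])]
botback [array([ 624.6, -234.6]), array([ 466.9, -211.9])]
side top [array([ 621.7, -229.8]), array([ 609.9, -316.9]), array([ 452.3, -293.6]), array([ 465.8, -206.9])]
side bot [array([ 618.9, -232.8]), array([ 464.5, -210.2])]
tray [ 702.2 -190.6   14. ] [ 405.9 -153.1   14. ] [ 554.  -171.9   14. ] 298.6534933648156
trayside [ 703.  -185.9   14. ] [ 404.8 -149.1   14. ]
x [ 1.  -0.1  0. ] y [0.1 1.  0. ] yaw -7.199140049989769
handle [ 415.1 -217.8   85. ] [[472.7 496.9]]
canister [ 705.5 -274.9  130. ] shaker [765.6 -47.3  90. ]
```

```bash
cat >> h.py <<'E'
M=np.array([554.,-170,0]);TH=np.radians(-7.2);X=np.array([np.cos(TH),np.sin(TH),0]);Y=np.array([-np.sin(TH),np.cos(TH),0])
def w(tx,ty,z): return M+tx*X+ty*Y+np.array([0,0,z])
def totray(p): p=np.array(p)-M; return np.array([p@X,p@Y,p[2]])
def goal(tilt): # tool y=-X, x=-Y, z down, then tilt about tool y
    return R.from_matrix(np.c_[-X,-Y,[0,0,-1]]) if False else R.from_matrix(np.c_[-Y,-X,[0,0,-1]])*R.from_euler('y',tilt,degrees=True)
def plan(p,tilt):
    s=arm.read_state(); r=R.from_quat(s['ee_rot']); 
    print('t',s['clock'],'tray pos',totray(s['position']).round(1),'F(tray)',(np.array([X,Y,[0,0,1]])@s['contact_force']).round(1),'joints',np.round(s['joints'],2))
    print('turn deg (tool):',np.degrees((r.inv()*goal(tilt)).as_rotvec()).round(1))
    d=np.array(p)-s['position']; print('shift cm now:',(r.inv().apply(d)/10).round(2),' after turn:',(goal(tilt).inv().apply(d)/10).round(2))
E
python3 -c "
from h import *
plan(w(-5,-210,200),0)"
```

```text
t 1.1 tray pos [-285.4 -456.7  231.3] F(tray) [-0.4  0.   0.8] joints [-0.96  0.38  0.01  0.   -1.19 -0.26]
turn deg (tool): [  0.    0.  -62.8]
shift cm now: [-36.21   9.13   3.13]  after turn: [-24.67 -28.04   3.13]
```

Emit:
jog_arm(
  rows=[
    [[0,0,0],[0,0,-9],8.5],
    [[0,0,0],[0,0,-9],8.5],
    [[0,0,0],[0,0,-9],8.5],
    [[0,0,0],[0,0,-9],8.5],
    [[0,0,0],[0,0,-9],8.5],
    [[0,0,0],[0,0,-9],8.5],
    [[0,0,0],[0,0,-8.8],8.5],
    [[-4,-4.7,0],[0,0,0],8.5],
    [[-4,-4.7,0],[0,0,0],8.5],
    [[-4,-4.7,0],[0,0,0],8.5],
  ],
)

```text
clock: 2.35
position: [369.8, -485.1, 231.5]
ee_rot: [-0.661, 0.75, -0.0, -0.0]
contact_force: [0.1, -0.1, 0.3]
gripper_width: 85.2
```

Emit:
jog_arm(
  rows=[
    [[-4,-4.7,1],[0,0,0],8.5],
    [[-4,-4.7,1],[0,0,0],8.5],
    [[-4,-4.7,1],[0,0,0],8.5],
    [[0,0,0],[0,-9,0],8.5],
    [[0,0,0],[0,-9,0],8.5],
    [[0,0,0],[0,-9,0],8.5],
    [[0,0,0],[0,-9,0],8.5],
    [[0,0,0],[0,0,0],8.5],
  ],
)

```text
clock: 3.35
position: [522.4, -387.0, 198.4]
ee_rot: [-0.627, 0.715, 0.206, 0.232]
contact_force: [-0.4, 0.2, -0.4]
gripper_width: 85.3
```

```bash
python3 -c "
from h import *
plan(w(-5,-190,85),-36)
shot('side','s2.png')"
```

```text
t 3.35 tray pos [  -4.1 -219.2  198.4] F(tray) [-0.4  0.2 -0.4] joints [-0.66  0.66  0.44 -0.54 -1.69  0.55]
turn deg (tool): [ 0.   0.1 -0.3]
shift cm now: [ 4.33  0.06 10.88]  after turn: [ 4.3   0.09 10.89]
```

View pics/s2.png

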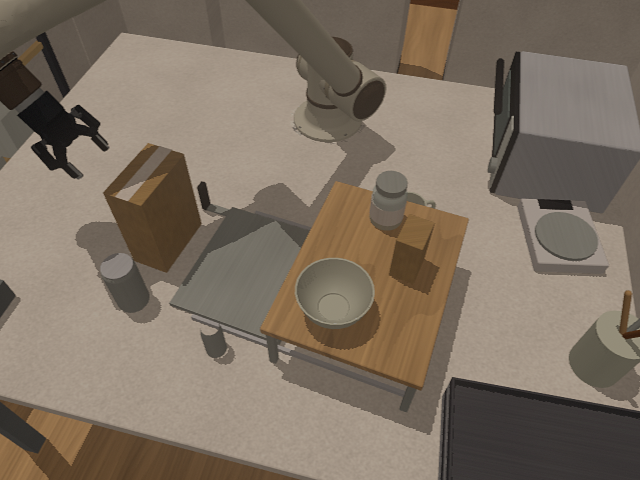

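Emit:
jog_arm(
  rows=[
    [[2,0,4.2],[0,0,0],8.5],
    [[2,0,4.2],[0,0,0],8.5],
    [[1.5,0,4.1],[0,0,0],8.5],
    [[-0.8,0,0.6],[0,0,0],8.5],
    [[-0.8,0,0.6],[0,0,0],8.5],
    [[0,0,0],[0,0,0],8.5],
  ],
)

```text
clock: 4.15
position: [531.0, -336.1, 70.5]
ee_rot: [-0.63, 0.713, 0.202, 0.232]
contact_force: [-0.3, -0.8, -0.3]
gripper_width: 84.8
```

```bash
python3 -c "
from h import *
plan(w(-5,-90,70),-36)
shot('top','t3.png')"
```

```text
t 4.15 tray pos [  -2.  -167.6   70.5] F(tray) [-0.2 -0.9 -0.3] joints [-0.6   0.72  0.23 -0.56 -1.42  0.65]
turn deg (tool): [-0.2 -0.2  0.2]
shift cm now: [-6.26  0.29  4.59]  after turn: [-6.25  0.3   4.61]
```

View pics/t3.png

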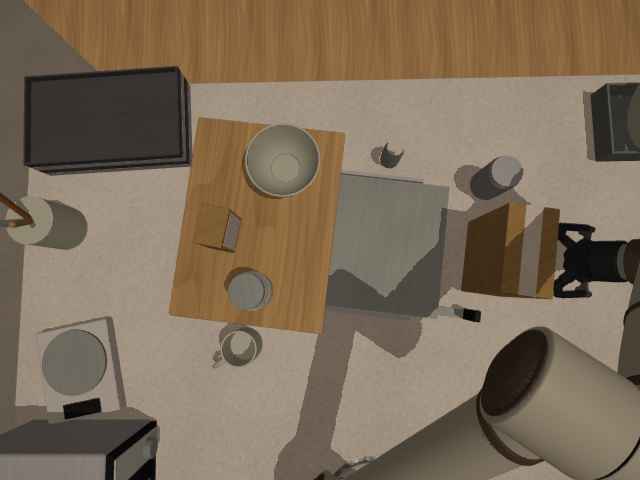

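Emit:
jog_arm(
  rows=[
    [[-0.8,0,0.6],[0,0,0],8.5],
    [[-0.8,0,0.6],[0,0,0],8.5],
    [[-0.8,0,0.6],[0,0,0],8.5],
    [[-0.8,0,0.6],[0,0,0],8.5],
    [[-0.4,0,0.3],[0,0,0],8.5],
    [[-0.4,0,0.3],[0,0,0],8.5],
    [[-0.4,0,0.3],[0,0,0],8.5],
    [[-0.4,0,0.3],[0,0,0],8.5],
  ],
)

```text
clock: 5.2
position: [537.4, -278.3, 67.2]
ee_rot: [-0.629, 0.714, 0.202, 0.231]
contact_force: [-1.6, -6.1, 2.2]
gripper_width: 84.6
```

```bash
python3 -c "
from h import *
plan(w(-5,-90,70),-36)
shot('top','t4.png');shot('side','s4.png')
import cv2
cv2.imwrite('pics/c4.png',np.hstack([cv2.resize(cv2.imread('pics/t4.png')[150:340,320:600],(400,271)),cv2.resize(cv2.imread('pics/s4.png')[130:340,60:340],(400,271))]))"
```

```text
t 5.2 tray pos [  -2.9 -109.5   67.2] F(tray) [-0.8 -6.2  2.2] joints [-0.52  0.68  0.14 -0.59 -1.35  0.62]
turn deg (tool): [-0.1 -0.2  0. ]
shift cm now: [-1.75  0.22  0.92]  after turn: [-1.74  0.21  0.92]
```

View pics/c4.png

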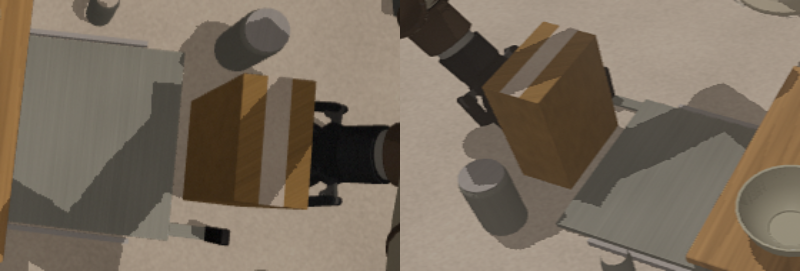

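Emit:
jog_arm(
  rows=[
    [[-0.4,0,0.3],[0,0,0],8.5],
    [[-0.4,0,0.3],[0,0,0],8.5],
    [[-0.3,0,0.2],[0,0,0],8.5],
  ],
)

```text
clock: 5.68
position: [539.2, -264.6, 67.2]
ee_rot: [-0.629, 0.714, 0.203, 0.231]
contact_force: [-0.7, -6.3, 2.4]
gripper_width: 84.9
```

```bash
cat > look.py <<'E'
from h import *
import sys
n=sys.argv[1]
plan(w(-5,-150,190),-36)
shot('top','t%s.png'%n);shot('side','s%s.png'%n)
cv2.imwrite('pics/c%s.png'%n,np.hstack([cv2.resize(cv2.imread('pics/t%s.png'%n)[150:340,320:600],(400,271)),cv2.resize(cv2.imread('pics/s%s.png'%n)[130:340,60:340],(400,271))]))
E
python3 look.py 5
```

```text
t 5.675 tray pos [ -2.9 -95.7  67.2] F(tray) [ 0.1 -6.4  2.4] joints [-0.51  0.67  0.12 -0.59 -1.33  0.62]
turn deg (tool): [-0.1 -0.2  0. ]
shift cm now: [ -2.79   0.19 -13.14]  after turn: [ -2.83   0.21 -13.13]
```

View pics/c5.png

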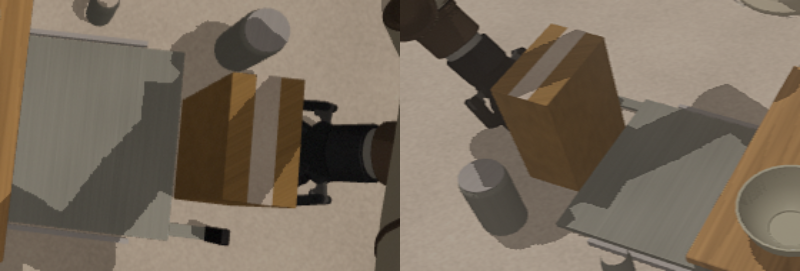

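Emit:
jog_arm(
  rows=[
    [[-0.3,0,0.2],[0,0,0],8.5],
    [[-0.3,0,0.2],[0,0,0],8.5],
    [[0,0,0],[0,0,0],8.5],
  ],
)

```text
clock: 6.15
position: [539.9, -258.2, 67.7]
ee_rot: [-0.629, 0.714, 0.202, 0.231]
contact_force: [-1.6, -7.3, 3.1]
gripper_width: 84.9
```

```bash
python3 look.py 6
```

```text
t 6.15 tray pos [ -3.  -89.3  67.7] F(tray) [-0.7 -7.5  3.1] joints [-0.5   0.66  0.11 -0.6  -1.32  0.61]
turn deg (tool): [-0.1 -0.2  0. ]
shift cm now: [ -2.22   0.18 -13.47]  after turn: [ -2.27   0.2  -13.46]
```

View pics/c6.png

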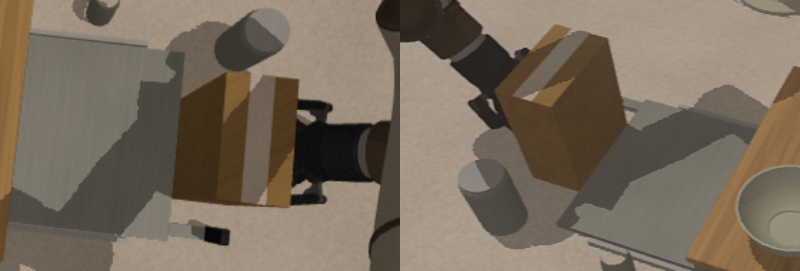

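Emit:
jog_arm(
  rows=[
    [[2.4,0,-1.8],[0,0,0],8.5],
    [[-2.4,0,-3.4],[0,0,0],8.5],
    [[-2.4,0,-3.4],[0,0,0],8.5],
    [[-2.4,0,-3.4],[0,0,0],8.5],
    [[-1.6,0,1.2],[0,0,0],8.5],
    [[-0.8,0,0.6],[0,0,0],8.5],
    [[-0.8,0,0.6],[0,0,0],8.5],
    [[-0.8,0,0.6],[0,0,0],8.5],
  ],
)

```text
clock: 7.25
position: [542.0, -237.3, 190.8]
ee_rot: [-0.629, 0.714, 0.205, 0.232]
contact_force: [0.2, -2.2, 1.1]
gripper_width: 84.9
```

```bash
python3 look.py 7
```

```text
t 7.25 tray pos [ -3.5 -68.3 190.8] F(tray) [ 0.5 -2.1  1.1] joints [-0.47  0.52  0.19 -0.59 -1.5   0.46]
turn deg (tool): [ 0.   0.  -0.1]
shift cm now: [ 6.65  0.15 -4.74]  after turn: [ 6.66  0.15 -4.74]
```

View pics/c7.png

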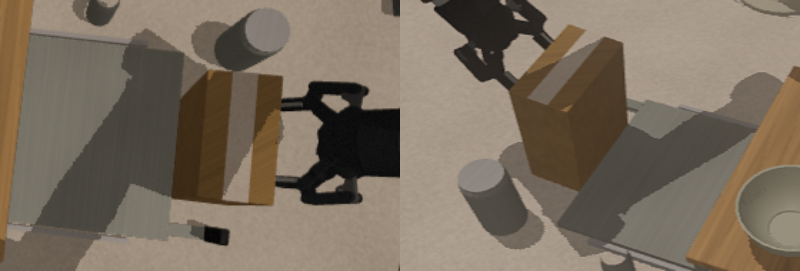

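Emit:
jog_arm(
  rows=[
    [[-0.8,0,0.6],[0,0,0],8.5],
    [[-0.8,0,0.6],[0,0,0],8.5],
    [[-0.8,0,0.6],[0,0,0],8.5],
    [[-0.8,0,0.6],[0,0,0],8.5],
  ],
)

```text
clock: 7.85
position: [547.0, -197.0, 190.8]
ee_rot: [-0.629, 0.713, 0.205, 0.232]
contact_force: [-0.2, -2.2, -0.2]
gripper_width: 84.7
```

```bash
python3 look.py 8
```

```text
t 7.85 tray pos [ -3.5 -27.7 190.8] F(tray) [ 0.1 -2.2 -0.2] joints [-0.41  0.49  0.14 -0.61 -1.45  0.43]
turn deg (tool): [ 0.  0. -0.]
shift cm now: [ 9.94  0.15 -7.13]  after turn: [ 9.94  0.15 -7.12]
```

View pics/c8.png

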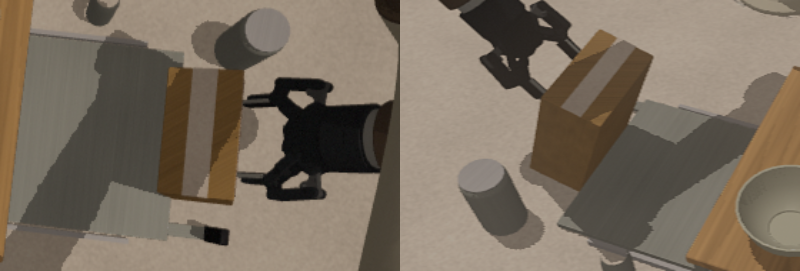

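Tipping cleanly about the tray edge (top at about 16°). I keep going slowly past the balance.

Emit:
jog_arm(
  rows=[
    [[-0.8,0,0.6],[0,0,0],8.5],
    [[-0.6,0,0.45],[0,0,0],8.5],
    [[-0.6,0,0.45],[0,0,0],8.5],
    [[-0.6,0,0.45],[0,0,0],8.5],
    [[-0.6,0,0.45],[0,0,0],8.5],
  ],
)

```text
clock: 8.57
position: [552.1, -157.9, 190.2]
ee_rot: [-0.629, 0.713, 0.204, 0.232]
contact_force: [-0.8, -0.2, -0.2]
gripper_width: 85.3
```

```bash
python3 look.py 9
```

```text
t 8.575 tray pos [ -3.4  11.8 190.2] F(tray) [-0.8 -0.3 -0.2] joints [-0.35  0.46  0.1  -0.62 -1.41  0.39]
turn deg (tool): [-0.  0. -0.]
shift cm now: [13.1   0.16 -9.49]  after turn: [13.1   0.16 -9.49]
```

View pics/c9.png

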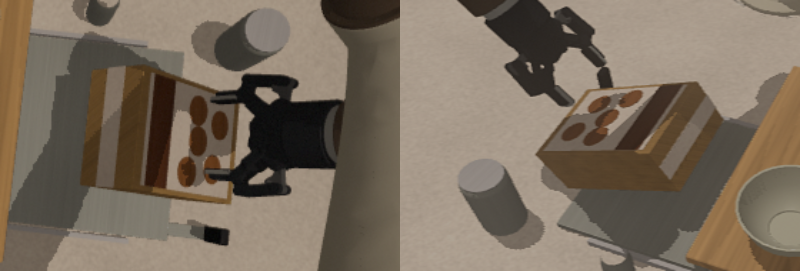

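Emit:
jog_arm(
  rows=[
    [[1.6,0,-1.2],[0,0,0],8.5],
    [[3,0,-2.4],[0,0,0],8.5],
    [[3,0,-3],[0,0,0],8.5],
    [[3,0,-3],[0,0,0],8.5],
    [[3,0,-3],[0,0,0],8.5],
  ],
)

```text
clock: 9.3
position: [528.1, -343.9, 212.2]
ee_rot: [-0.628, 0.714, 0.204, 0.232]
contact_force: [1.0, 0.2, 0.7]
gripper_width: 85.0
```

```bash
python3 look.py 10; python3 -c "
import cv2
a=cv2.imread('pics/t10.png')[150:340,320:580]; cv2.imwrite('pics/tz10.png',cv2.resize(a,None,fx=3,fy=3,interpolation=cv2.INTER_CUBIC))"
```

```text
t 9.3 tray pos [  -3.9 -175.8  212.2] F(tray) [0.9 0.3 0.7] joints [-0.61  0.6   0.38 -0.55 -1.66  0.52]
turn deg (tool): [-0.  -0.  -0.1]
shift cm now: [-0.78  0.12  3.31]  after turn: [-0.78  0.11  3.31]
```

View pics/s10.png

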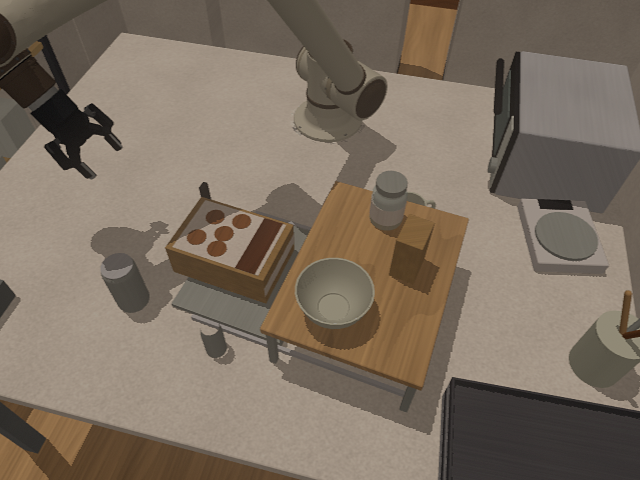

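View pics/tz10.png

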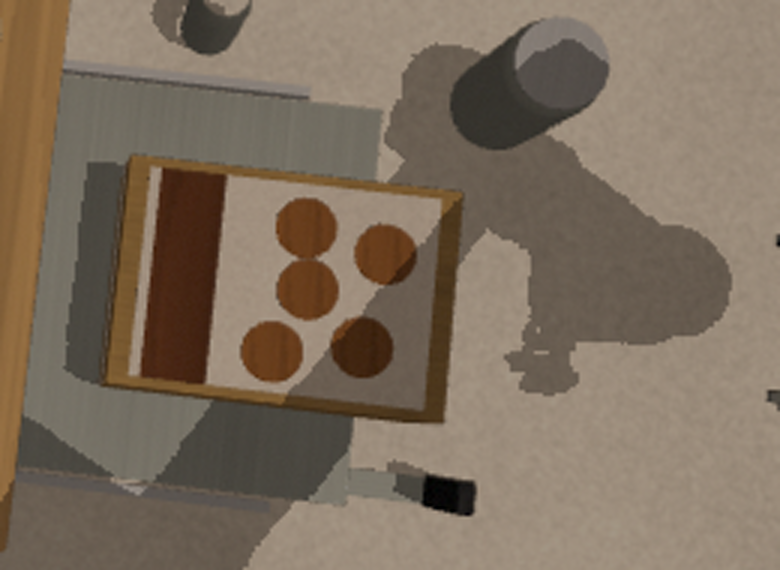

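```bash
python3 - <<'E'
from h import *
T=lambda p:(p[0]/3+320-.3,p[1]/3+150-.3)
c=[totray(onz('top',T(p),104)) for p in [(128,155),(463,192),(443,422),(105,383)]];print(np.round(c,1),np.mean(c,0))
e=[totray(onz('top',T(p),14)) for p in [(382,108),(347,504)]];print(np.round(e,1))
print(totray(onz('top',T((452,480)),85)), 'handle')
E
```

```text
[[ 74.7 195.7 104. ]
 [ 74.6 -34.8 104. ]
 [-83.3 -34.1 104. ]
 [-83.7 194.6 104. ]] [ -4.42892981  80.3823262  104.        ]
[[ 150.6    2.8   14. ]
 [-148.9    2.6   14. ]]
[-121.46022579  -49.31855945   85.        ] handle
```

Emit:
jog_arm(
  rows=[
    [[0,0,0],[0,10,0],0],
    [[0,0,0],[0,10,0],0],
    [[0,4.3,0],[0,0,0],0],
    [[0,4.3,0],[0,0,0],0],
    [[0,4.2,0],[0,0,0],0],
    [[0,0,0],[0,0,0],0],
  ],
)

```text
clock: 10.15
position: [399.5, -325.0, 213.0]
ee_rot: [-0.654, 0.744, 0.092, 0.104]
contact_force: [0.6, -0.1, -0.6]
gripper_width: -0.3
```

```bash
python3 -c "
from h import *
plan(w(-132,-115,48),-16)"
```

```text
t 10.15 tray pos [-133.8 -173.2  213. ] F(tray) [ 0.7 -0.  -0.6] joints [-0.53  0.3  -0.09 -0.27 -1.3   0.49]
turn deg (tool): [-0.  -0.  -0.1]
shift cm now: [-1.05 -0.17 17.46]  after turn: [-1.05 -0.18 17.46]
```

Emit:
jog_arm(
  rows=[
    [[-0.3,0,4.5],[0,0,0],0],
    [[-0.3,-0.1,4.5],[0,0,0],0],
    [[-0.3,-0.1,4.5],[0,0,0],0],
    [[-0.1,0,4],[0,0,0],0],
    [[0,0,0],[0,0,0],0],
  ],
)

```text
clock: 10.78
position: [410.2, -266.9, 44.4]
ee_rot: [-0.655, 0.743, 0.095, 0.103]
contact_force: [0.6, -0.5, 0.2]
gripper_width: 0.0
```

```bash
python3 look.py 11; python3 -c "
from h import *
plan(w(-132,-80,48),-16)"
```

```text
t 10.775 tray pos [-130.6 -114.1   44.4] F(tray) [ 0.7 -0.5  0.2] joints [-0.43  0.46 -0.33 -0.34 -0.9   0.53]
turn deg (tool): [  0.3 -19.9  -0.1]
shift cm now: [ -0.61 -12.46 -15.06]  after turn: [ -5.66 -12.56 -13.89]
t 10.875 tray pos [-128.1 -115.9   47.4] F(tray) [ 0.3 -0.8  0. ] joints [-0.43  0.46 -0.32 -0.34 -0.91  0.53]
turn deg (tool): [-0.  -0.1  0. ]
shift cm now: [-3.47  0.39  0.93]  after turn: [-3.46  0.39  0.94]
```

View pics/c11.png

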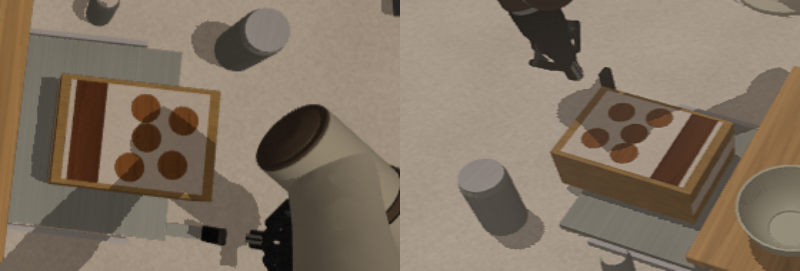

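Emit:
jog_arm(
  rows=[
    [[-1,0,0.28],[0,0,0],0],
    [[-0.7,0,0.2],[0,0,0],0],
    [[-0.5,0,0.14],[0,0,0],0],
    [[-0.5,0,0.14],[0,0,0],0],
    [[-0.5,0,0.14],[0,0,0],0],
    [[-0.7,0,0.2],[0,0,0],0],
    [[-0.96,0,0.28],[0,0,0],0],
    [[-0.96,0,0.28],[0,0,0],0],
    [[-0.96,0,0.28],[0,0,0],0],
    [[-0.96,0,0.28],[0,0,0],0],
  ],
)

```text
clock: 12.12
position: [421.4, -189.2, 47.0]
ee_rot: [-0.655, 0.743, 0.091, 0.104]
contact_force: [-1.7, -6.9, 1.1]
gripper_width: 0.1
```

```bash
python3 look.py 12
```

```text
t 12.125 tray pos [-129.1  -35.7   47. ] F(tray) [-0.9 -7.   1.1] joints [-0.27  0.4  -0.41 -0.37 -0.83  0.41]
turn deg (tool): [ -0.  -20.2   0.1]
shift cm now: [  7.11 -12.42 -16.87]  after turn: [  0.84 -12.41 -18.29]
```

View pics/c12.png

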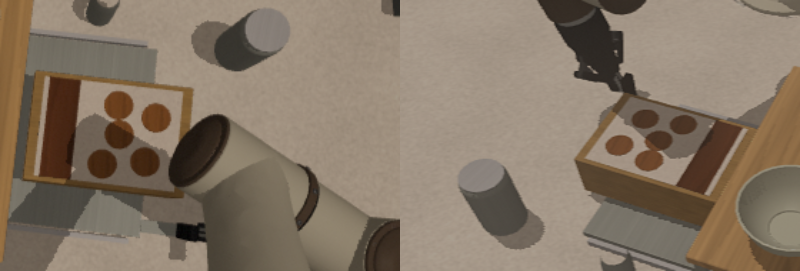

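```bash
python3 - <<'E'
from h import *
for n,uv,z in [('jar',(249,290),263),('mug',(240,346),85),('riserL',(322,333),153),('riserR',(345,132),153),('canister',(507,171),130)]:
    p=onz('top',uv,z); print(n,p.round(),totray(p).round())
E
```

```text
jar [472. 222. 263.] [-130.  379.  263.]
mug [357. 271.  85.] [-251.  413.   85.]
riserL [389. 101. 153.] [-198.  248.  153.]
riserR [784.  51. 153.] [201. 248. 153.]
canister [ 706. -275.  130.] [164. -85. 130.]
```

Emit:
jog_arm(
  rows=[
    [[-0.96,0,0.28],[0,0,0],0],
    [[-0.96,0,0.28],[0,0,0],0],
    [[-0.96,0,0.28],[0,0,0],0],
    [[-0.96,0,0.28],[0,0,0],0],
    [[-0.96,0,0.28],[0,0,0],0],
    [[-0.96,0,0.28],[0,0,0],0],
    [[-0.96,0,0.28],[0,0,0],0],
    [[-0.96,0,0.28],[0,0,0],0],
    [[-0.96,0,0.28],[0,0,0],0],
    [[-0.96,0,0.28],[0,0,0],0],
  ],
)

```text
clock: 13.48
position: [434.2, -89.8, 46.8]
ee_rot: [-0.655, 0.743, 0.091, 0.104]
contact_force: [-1.6, -6.7, 4.2]
gripper_width: 0.1
```

```bash
python3 look.py 13
```

```text
t 13.475 tray pos [-128.9   64.6   46.8] F(tray) [-0.7 -6.9  4.2] joints [-0.06  0.36 -0.48 -0.41 -0.75  0.24]
turn deg (tool): [ -0.  -20.1   0.1]
shift cm now: [ 16.73 -12.4  -19.64]  after turn: [  8.94 -12.39 -24.2 ]
```

View pics/t13.png

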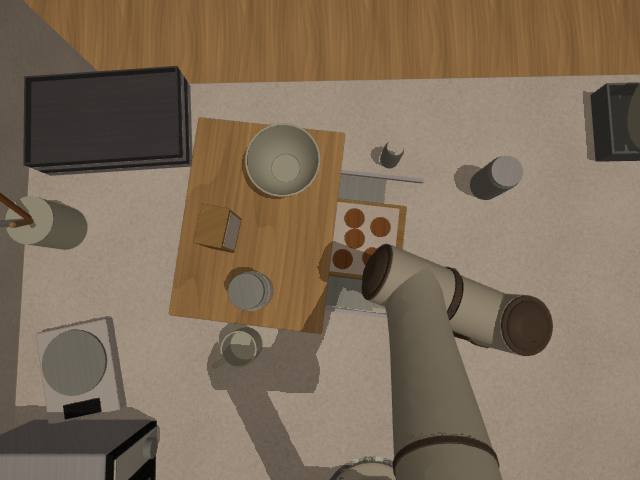

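View pics/s13.png

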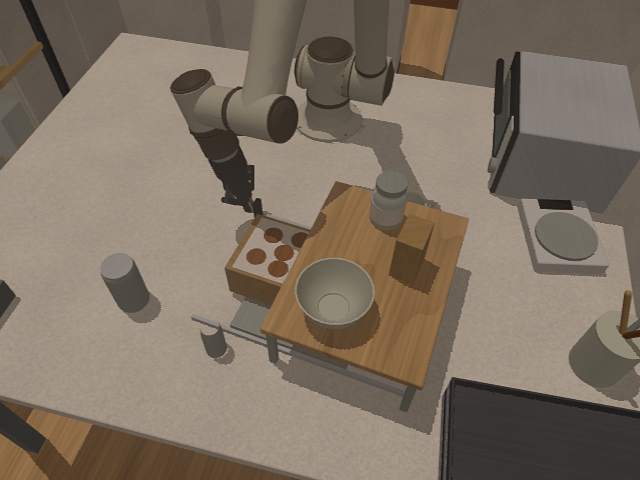

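Emit:
jog_arm(
  rows=[
    [[-0.96,0,0.28],[0,0,0],0],
    [[-0.96,0,0.28],[0,0,0],0],
    [[-0.96,0,0.28],[0,0,0],0],
    [[-0.96,0,0.28],[0,0,0],0],
    [[-0.96,0,0.28],[0,0,0],0],
    [[-0.96,0,0.28],[0,0,0],0],
    [[-0.96,0,0.28],[0,0,0],0],
    [[-0.48,0,0.14],[0,0,0],0],
    [[-0.48,0,0.14],[0,0,0],0],
  ],
)

```text
clock: 14.7
position: [444.1, -10.2, 46.2]
ee_rot: [-0.655, 0.743, 0.091, 0.104]
contact_force: [-1.7, -6.5, 4.8]
gripper_width: 0.2
```

```bash
python3 look.py 14
```

```text
t 14.7 tray pos [-129.   144.8   46.2] F(tray) [-0.9 -6.7  4.8] joints [ 0.13  0.34 -0.51 -0.43 -0.7   0.07]
turn deg (tool): [ -0.  -20.1   0. ]
shift cm now: [ 24.41 -12.4  -21.91]  after turn: [ 15.4  -12.4  -28.96]
```

View pics/t14.png

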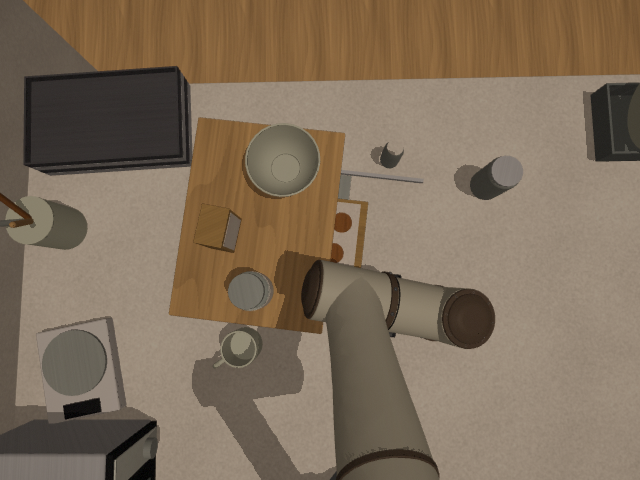

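View pics/s14.png

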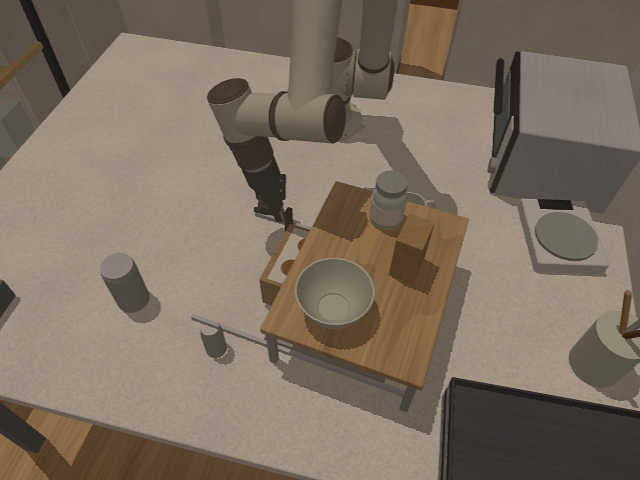

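Emit:
jog_arm(
  rows=[
    [[-0.4,0,0.12],[0,0,0],0],
    [[-0.4,0,0.12],[0,0,0],0],
    [[-0.4,0,0.12],[0,0,0],0],
  ],
)

```text
clock: 15.18
position: [445.8, 2.3, 46.1]
ee_rot: [-0.655, 0.743, 0.092, 0.104]
contact_force: [-1.0, -6.7, 4.9]
gripper_width: 0.1
```

Emit:
jog_arm(
  rows=[
    [[-0.3,0,0.09],[0,0,0],0],
    [[-0.3,0,0.09],[0,0,0],0],
  ],
)

```text
clock: 15.42
position: [446.2, 5.9, 46.0]
ee_rot: [-0.656, 0.742, 0.09, 0.103]
contact_force: [-3.0, -26.2, 9.6]
gripper_width: 0.0
```

Emit:
jog_arm(
  rows=[
    [[1,0,-0.28],[0,0,0],0],
    [[3,0,-0.9],[0,0,0],0],
    [[4,0,-1.2],[0,0,0],0],
    [[4,0,-1.2],[0,0,0],0],
    [[4,0,-4],[0,0,0],0],
    [[4,0,-4],[0,0,0],0],
    [[5,0,-4],[0,0,0],0],
    [[5,3,-2],[0,0,0],0],
    [[0,0,0],[0,0,0],0],
  ],
)

```text
clock: 16.55
position: [372.7, -322.2, 131.2]
ee_rot: [-0.652, 0.745, 0.092, 0.105]
contact_force: [0.1, 0.5, -0.2]
gripper_width: 0.1
```

```bash
python3 look.py 15; python3 - <<'E'
from h import *
for n in('t15','s15'):
    a=cv2.imread('pics/%s.png'%n); a=a[140:350,300:560] if n[0]=='t' else a[160:370,180:440]
    cv2.imwrite('pics/z%s.png'%n,cv2.resize(a,None,fx=2.8,fy=2.8,interpolation=cv2.INTER_CUBIC))
E
```

```text
t 16.55 tray pos [-160.8 -173.7  131.2] F(tray) [-0.   0.5 -0.2] joints [-0.55  0.35 -0.24 -0.29 -1.11  0.57]
turn deg (tool): [ -0.2 -19.9  -0.3]
shift cm now: [ -4.   -15.56  -4.96]  after turn: [ -5.37 -15.58  -3.36]
```

View pics/zt15.png

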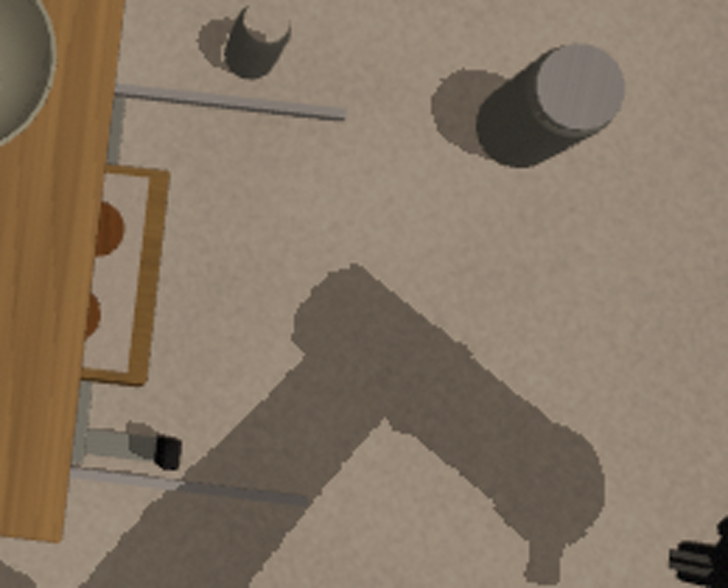

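View pics/s15.png

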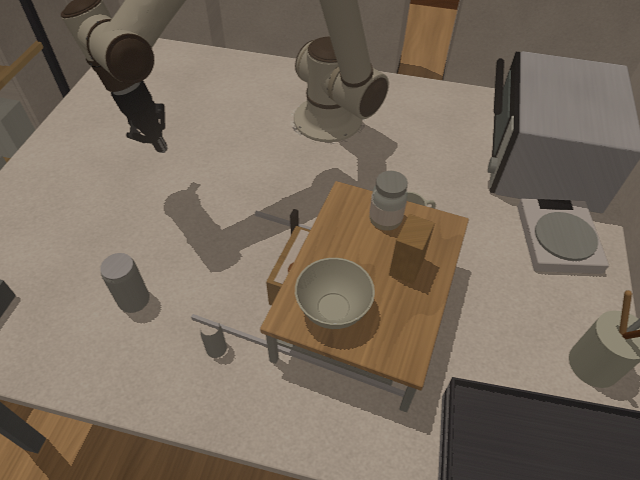

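Measuring the tray edge, the handle and the carton end in the final state.

```bash
python3 - <<'E'
from h import *
T=lambda p:(p[0]/2.8+300-.3,p[1]/2.8+140-.3)
e=[totray(onz('top',T(p),14))for p in[(121,140),(86,430)]]
c=[totray(onz('top',T(p),104))for p in[(169,171),(145,386)]]
h=totray(onz('top',T((170,438)),85)); rm=[totray(onz('top',T(p),153))for p in[(120,40),(70,450)]]
print('edge',e,'cartonend',c,'handle',h,'mouth',rm)
print('mouth0-edge (home=10):',np.mean(rm,0)[1]-np.mean(e,0)[1],' carton y in edge frame:',np.mean(c,0)[1]+115-np.mean(e,0)[1])
E
```

```text
edge [array([115.07139262, 237.52465678,  14.        ]), array([-122.66017611,  239.299551  ,   14.        ])] cartonend [array([ 75.37616919, 200.63734425, 104.        ]), array([-84.80690071, 201.08346839, 104.        ])] handle [-120.32243752  177.55046439   85.        ] mouth [array([155.38357093, 247.81231964, 153.        ]), array([-135.71402796,  250.03607906,  153.        ])]
mouth0-edge (home=10): 10.512095460839873  carton y in edge frame: 77.44830242854448
```

```bash
python3 -c "
from h import *
print(arm.job_done())"
```

```text
the job is handed in; nothing more can be done
None
```

The carton is lying on its plain back on the tray, printed front up, and the tray is pushed home under the riser. I handed the job in just after 16.6 s; it gives no verdict.

**What I did:** I slid the carton about 50 mm with a low push until its foot met the tray edge. I then pushed high on its front until it passed its balance and fell onto the tray. Finally I pushed the tray in by its handle with the fingers shut.

**Last checks:**
- **Tray:** the push force jumped from about 7 N to 26 N at the end stop. The tray's edge measures 10.5 mm outside the mouth, and 10 mm is fully home.
- **Carton:** its centre is about 77 mm inside the tray's edge (60 to 150 allowed) and about 5 mm off the middle line (55 allowed). Measured right after the fall, its corners matched a carton lying flat and square to the tray.
- **Other things:** canister, bowl, mug, shaker, packet and jar look unmoved in the pictures; I did not re-measure them.
- **Robot:** the arm is well clear and touching nothing.

**One disagreement:** the handle measured about 12 mm nearer the tray's middle line than its stated position, both when I measured it after the fall and at the end. Most likely I picked the handle's near edge in the pictures. It did not affect the push.

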